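# Park the airbrush compressor just past its compression peak

## Task

Hand-turn the flywheel of the blue airbrush compressor slowly clockwise (seen from above) by its red knob until you feel the resistance rise to its peak, ease it just over and stop in the slack spot right behind it, without driving on into the next hard rise and without spinning the wheel. Then, leaving the wheel there, push the yellow brake tab gently all the way in towards the wheel so that the shoe meets the rim, and let go. Leave the other things on the table where they are.

Things in the scene. Friction and masses are not known exactly. Their poses are not given: they have to be found in the camera images.
- compressor: Blue round airbrush compressor, fixed, on a dark base plate 150 x 136 mm; steel flywheel on top (132 mm across, 14 mm thick, top face 80 mm above the table), upright axle. Origin: on the table, on the wheel's axle; z up; the brake sits on its -x side (roughly the robot's side) and is pushed along its +x.
- wheel_centre (a point): Point on the axle, level with the wheel's top face, 80 mm above the table (hub 3 mm higher). Past the peak the wheel is drawn forwards (pull of 4 to 8 N at the knob) for about 0.46 rad into a slack spot about 0.2 rad wide; behind it the next rise is steep and hard (about 14 N at the knob). Let go in the slack spot, the wheel stays there.
- knob_centre (a point): Centre of the red crank knob: upright, round, 22 mm across, 41 mm tall, on the wheel's rim, 58.5 mm from the axle, bottom 80 mm and top 121 mm above the table; this point is 102 mm above it. The knob swivels freely on its own upright pin, so it can be pinched from above and led round the axle without turning the hand.
- flywheel (a joint): Wheel angle (rad), growing clockwise seen from above (the working direction, yellow arrows on the rim); starts within -0.26 to 0.26, range -0.6 to 3.3. Light drag (1-2 N at the knob) at first; compression begins 0.15 to 1.85 rad on from the start, needing 4 to 8 N at the knob, and fades out towards the top of the peak 0.33 rad later. The peak's angle differs each time and cannot be seen.
- plunger (a joint): Lift (m) of the spring plunger inside the housing, not visible, that rides on the wheel's cam and makes the resistance: 0 on the free stretch, about +0.003 on top of the compression peak, about -0.003 in the slack spot right behind it, above +0.005 on the next hard rise (up to +0.010). The reading is rough.
- brake_tab (a point): Middle of the outer face (away from the wheel) of the yellow brake tab, 70 mm above the table. The tab is an upright plate 34 mm wide, 8 mm thick, 35 to 81 mm above the table, with the black brake shoe on its inner side level with the rim. Off, this point is 97 mm from the axle, on the compressor's -x side.
- brake (a joint): Travel (m) of the brake towards the wheel along the compressor's +x: starts 0 to 0.004 (off), 0.014 when the shoe meets the rim (stop). It takes about 4 N to slide and stays where it is left.
- putty_rubber: Grey putty rubber 26x42x12 mm, bystander, origin at the centre of its underside.
- dipper_1: Small round tin of oil 50 mm across, 21 mm tall, bystander, origin at the centre of its underside.
- sanding_block: Brown sanding block 40x70x24 mm, bystander, origin at the centre of its underside.
- flat_brush: Brown flat brush 209 mm long, bystander, origin at the centre of its underside.
- dipper_2: Grey metal cup 60 mm across, 33 mm tall, bystander, origin at the centre of its underside.
- blue_tube: Blue and silver paint tube 190 mm long, 36 mm tall, bystander, origin at the centre of its underside.

How it is judged:
By the outcome, as a careful person would: the job done as asked, in the order asked, and still so for the second after the job is handed in, with the robot touching nothing.
It also fails if it takes over 67 s, if anything falls off the work surface, if the arm or the gripper's body presses on something with over 40 N, if the wrist force passes 120 N, or if a joint passes its speed limit or range.

## Robot

A 7-joint arm with a two-finger parallel gripper is mounted at the origin on a cart in front of the work surface, level with it; the furniture and walls round the work are solid. World frame = base frame: x ahead of the robot, y to its left, z up, the work surface at z = 0. Lengths are in m, angles in rad, forces in N, time in s.
With the tool pointing down it reaches from about 0.4 to 0.875 m from the base axis. Payload 6.5 kg.
Tool frame: the origin (TCP) lies at the very end of the fingers, on their centre line; the grasp point (between the pads) lies 19 mm behind it; z points along the fingers, y is the line along which they close (so a half turn about z gives the same grasp; the last joint's range is limited). The gripper opens to 85 mm and grips with 20 to 120 N. Pads are 22 mm wide; open, the fingers measure 114 mm over their backs; the gripper's body (76 mm by 85 mm) begins 54 mm behind the grasp point. The pads swing forward as they close: fully open they stand 13 mm farther back than shut.
Start: joints at [1.092, 0.536, -0.004, 1.538, 0.003, 1.067, -0.071], TCP at [0.261, -0.595, 0.231] pointing down, gripper open.
Joint ranges: [-2.7, 2.7], [-0.37, 2.16], [-1.27, 1.26], [0.24, 2.4], [-1.31, 4.45], [0.19, 1.91], [-2.76, 2.76]. Speed limits (rad/s): [2.39, 2.39, 3.14, 3.14, 3.14, 3.14, 3.14].

## Interface

Orientations are given as a unit quaternion [x, y, z, w].
In Python, from workcell import monitor, eyes, bot gives the robot as it stands.
- The arm moves only by the tool apply_moves, never from a script. Its argument "steps" is a list of rows, each an object with "delta_pos": the shift along the tool's x, y, z in mm, a list of three; "twist": the turn about the tool's z in rad; "grip": the finger opening in mm, from 0 to 85.4. In form: [{"delta_pos": [tx, ty, tz], "twist": twist, "grip": grip}, ...]. A call has 1 to 10 rows; each row is the pose to reach, as a shift and turn from the pose commanded when the call began, along the tool's axes at that moment; what a row does not reach only later rows make up. A row lasts 1/10 s, in which the tool goes at most 50 mm and 8.59 degrees, less where a joint would pass 70% of its speed; a pose out of reach is approached as far as the arm can. A call with a gripper value outside its range is refused whole. The fingers move at their own pace and stop on an object; "squeeze" is the grip in N (left out, the last holds). Time passes only in rows, so rows that repeat a pose let the fingers close. It gives the time, the measured TCP pose, the force, the opening and the grip force at its end, in the units of the state.
- monitor.get_state(): the state, without advancing time (a new reading comes with each control period).
- eyes.camera(name): name is "scene" or "top"; returns a dict with "img" (420x560x3 uint8, blue, green, red), "fx", "fy", "cx", "cy" (pixels), "origin" and "attitude" of the camera in the world. Camera axes: x right, y down, z forward; pixel columns grow to the right and rows downward; lengths in m; the calibration is good to about 2 mm. A picture is of the moment at which its call begins. There is no depth.
- bot.sign_off(): hands the job in; it is judged then, once.
The state is a dict: "time_s": time; "joints": joint angles; "joint_velocities": joint speeds; "joint_efforts": joint torques, N m; "position": TCP position; "ee_rot": TCP orientation; "wrist_force": force on the tool from outside, world axes, zero at the start; "torque": the same for the moment, N m; "gripper_width": finger opening in m; "gripper_force": force on a finger pad.
Only numpy, scipy, OpenCV 4.12 (cv2) and the standard library are available. Lean on these libraries where they do the work, as an engineer would, in place of code of your own. Each camera call takes 0.05 s, during which the arm holds its last target. There are 200 camera calls.

## Working session

There is one attempt and no reset: what is moved stays moved. The work goes in short steps, Python scripts to look and compute and a tool call to move; the robot and the scene stay as the last step left them, time stands still between calls to the robot, and variables do not carry over. Pictures are saved under pics/ and viewed, at most 10 in all, crops included, and the job is handed in when it is done.

Besides the shell and the picture viewer there is one more tool, called after "Call:" by a JSON object that holds its "fn" and its "kwargs", one argument or row to a line. apply_moves: Moves the arm, as the interface text tells. Its arguments: {"type":"object","properties":{"steps":{"type":"array","items":{"type":"object","properties":{"delta_pos":{"type":"array","items":{"type":"number"}},"twist":{"type":"number"},"grip":{"type":"number"}}}},"squeeze":{"type":"number"}},"required":["steps"]}

```bash
mkdir -p pics
cat > h.py <<'E'
import numpy as np,cv2
from scipy.spatial.transform import Rotation as R
from workcell import monitor,eyes,bot
def att(c):
    a=np.array(c["attitude"]); return a if a.shape==(3,3) else R.from_quat(a).as_matrix()
def ray(c,u,v,z):
    d=att(c)@np.array([(u-c["cx"])/c["fx"],(v-c["cy"])/c["fy"],1]); o=np.array(c["origin"])
    return o+d*(z-o[2])/d[2]
def proj(c,p):
    q=att(c).T@(np.array(p)-np.array(c["origin"])); return c["fx"]*q[0]/q[2]+c["cx"],c["fy"]*q[1]/q[2]+c["cy"]
def blobs(c,lo,hi,n=4):
    m=cv2.inRange(cv2.cvtColor(c["img"],cv2.COLOR_BGR2HSV),np.array(lo),np.array(hi))
    k,_,s,ce=cv2.connectedComponentsWithStats(m)
    i=[j for j in np.argsort(-s[:,4]) if j>0][:n]
    return [(s[j].tolist(),ce[j].round(1).tolist()) for j in i]
E
python3 - <<'E'
from h import *
for n in("top","scene"):
    c=eyes.camera(n); cv2.imwrite(f"pics/{n}0.png",c["img"]); print(n,c["origin"],c["attitude"],c["fx"],c["cx"],c["cy"])
    print("yel",blobs(c,(22,120,100),(35,255,255),6)); print("red",blobs(c,(0,150,80),(8,255,255)),blobs(c,(172,150,80),(180,255,255)))
print(monitor.get_state())
E
```

```text
top [0.36994113 0.30318177 1.27769591] [ 0.70650221 -0.70360584  0.05897158 -0.04812281] 453.57878673465945 280.1874542704029 219.3079508590556
yel [([56, 268, 14, 14, 129], [63.0, 275.2]), ([20, 300, 14, 12, 78], [26.4, 305.4]), ([255, 269, 13, 6, 46], [261.0, 271.7]), ([72, 278, 11, 10, 38], [75.8, 282.4]), ([19, 410, 10, 6, 31], [23.5, 412.1]), ([79, 293, 9, 6, 29], [83.9, 295.8])]
red [([252, 253, 8, 8, 50], [255.7, 256.6]), ([374, 210, 4, 4, 10], [375.1, 211.8]), ([16, 416, 4, 2, 5], [17.6, 416.4]), ([255, 415, 2, 2, 3], [255.7, 415.7])] [([373, 212, 1, 1, 1], [373.0, 212.0]), ([375, 212, 1, 1, 1], [375.0, 212.0]), ([254, 253, 1, 1, 1], [254.0, 253.0])]
scene [-0.16086035  0.60095933  0.7569265 ] [-0.4963328   0.76447527 -0.34576341  0.22288782] 482.193466348961 277.281472223155 201.90229596879453
yel [([272, 246, 18, 17, 144], [280.5, 252.0]), ([14, 389, 16, 10, 77], [22.0, 393.4]), ([0, 391, 9, 8, 41], [3.4, 394.5]), ([0, 374, 7, 8, 36], [2.4, 378.0]), ([37, 400, 4, 6, 16], [38.5, 402.7]), ([16, 413, 5, 4, 16], [17.8, 414.4])]
red [([262, 221, 11, 18, 97], [266.8, 226.9]), ([3
[... 271 characters left out ...]
77433,  0.53713414, -0.00444987,  1.53876877,  0.00258661,
        1.06734061, -0.07121817]), 'joint_velocities': array([-0.00051086, -0.00328434, -0.0020709 , -0.00300823,  0.0005087 ,
       -0.00021032, -0.00178639]), 'joint_efforts': array([ 2.90386823e-03, -5.84562457e+01,  1.05217170e+00, -2.59777683e+01,
        1.26059100e-02,  4.56425274e-03,  9.27671124e-06]), 'position': array([ 0.26053792, -0.5948596 ,  0.23047443]), 'ee_rot': array([ 9.78766632e-01,  2.04976107e-01, -2.19077361e-04, -7.92856826e-04]), 'wrist_force': array([-1.08479404,  0.72630365,  0.72745208]), 'torque': array([ 0.01540477, -0.02569901,  0.01551057]), 'gripper_force': 0.0, 'gripper_width': 0.08568977052463866}
```

View pics/top0.png

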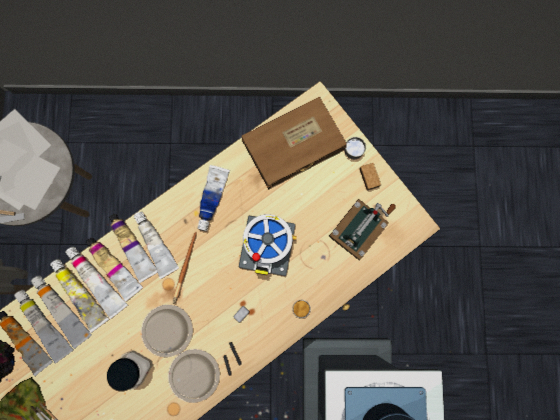

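View pics/scene0.png

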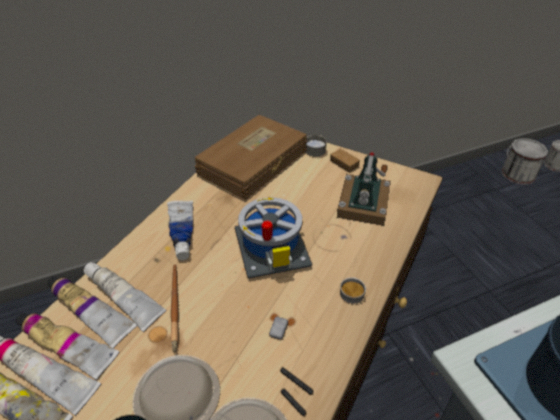

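The top view shows the compressor at about (267,240), the red knob at (256,257) and the yellow tab at (261,271). The scene view shows the knob at (267,229) and the tab at (281,256). Next I measure them more precisely.

Run:
```python
from h import *
c=eyes.camera("top"); im=c["img"]; s=eyes.camera("scene")
cr=cv2.resize(im[200:290,220:315],None,fx=6,fy=6,interpolation=cv2.INTER_CUBIC)
cr2=cv2.resize(s["img"][185:285,220:320],None,fx=6,fy=6,interpolation=cv2.INTER_CUBIC)
cv2.imwrite("pics/crop.png",cr)
cv2.imwrite("pics/crop2.png",cr2)
# knob top
print("knob",ray(c,255.7,256.6,.118))
print("knob scene ctr @.102",ray(s,266.8,229,.102))
print("tab top",ray(c,261,271.7,.075), "scene tab", ray(s,280.5,252,.070))
hsv=cv2.cvtColor(im,cv2.COLOR_BGR2HSV)
m=cv2.inRange(hsv,np.array((0,0,110)),np.array((180,50,255)))
m[:200]=0;m[290:]=0;m[:,:230]=0;m[:,310:]=0
k,l,st,ce=cv2.connectedComponentsWithStats(m); j=1+np.argmax(st[1:,4]); 
p=cv2.findContours((l==j).astype(np.uint8),cv2.RETR_EXTERNAL,cv2.CHAIN_APPROX_NONE)[0][0]
(u,v),r=cv2.minEnclosingCircle(p); e=cv2.fitEllipse(cv2.convexHull(p)); print(st[j],(u,v),r,e, ray(c,u,v,.08),ray(c,*e[0],.08), "r m",r*1.2/c["fx"])
# expected from blue
b=blobs(c,(100,120,60),(125,255,255),4); print(b)
```

```text
knob [0.45053838 0.34782666 0.118     ]
knob scene ctr @.102 [0.45233827 0.34737307 0.102     ]
tab top [0.41384232 0.3350899  0.075     ] scene tab [0.41368295 0.33561068 0.07      ]
[258 216  36  57 554] (272.5, 244.0) 28.35940170288086 ((275.08209228515625, 244.01548767089844), (30.335853576660156, 59.53779602050781), 21.884082794189453) [0.48669924 0.3051917  0.08      ] [0.48668847 0.29835258 0.08      ] r m 0.07502838104147297
[([200, 190, 20, 22, 278], [209.2, 201.0]), ([248, 237, 14, 16, 147], [254.3, 243.9]), ([274, 233, 13, 18, 145], [280.9, 241.1]), ([261, 245, 17, 13, 143], [268.8, 252.3])]
```

View pics/crop.png

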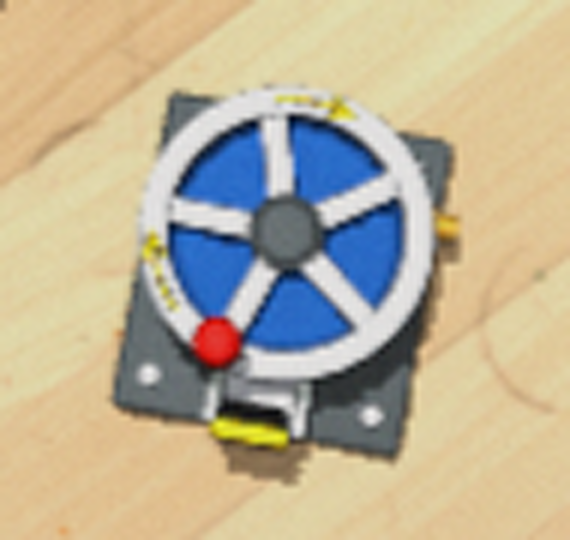

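View pics/crop2.png

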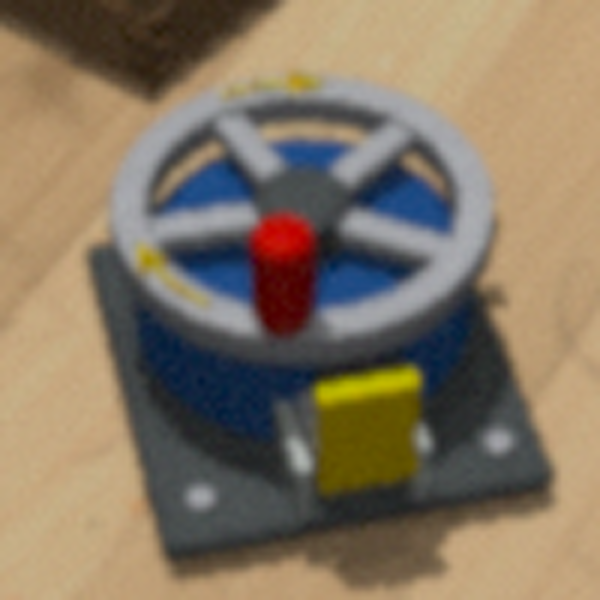

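The crops show the wheel disc centred at crop (288,233), which is image (267.6,238.4). Its radius of about 24.5 px gives 65 mm, close to the stated 66. The knob top is at crop (217,342) and the tab at (250,430). The base plate corners are at (168,92), (452,145), (392,458) and (115,405).

Run:
```python
from h import *
c=eyes.camera("top"); s=eyes.camera("scene")
f=lambda u,v:((u+.5)/6-.5+220,(v+.5)/6-.5+200)
W=ray(c,*f(288,233),.08); H=ray(c,*f(287,233),.083); W2=ray(s,(303+.5)/6+219.5,(200+.5)/6+184.5,.082)
print("W",W,H,W2)
K=ray(c,*f(217,342),.121);print("K",K,np.linalg.norm((K-W)[:2]))
P=[ray(c,*f(*q),.006) for q in((168,92),(452,145),(392,458),(115,405))]
d=[P[i]-P[(i+1)%4] for i in range(4)];print([np.linalg.norm(x) for x in d],sum(P)/4)
ex=(P[0]+P[1]-P[2]-P[3]);print("yaw plate",np.arctan2(ex[1],ex[0]),[np.arctan2(x[1],x[0]) for x in d])
T=ray(c,*f(250,428),.079);print("tab",T,"yaw",np.arctan2(*(W-T)[[1,0]]),np.linalg.norm((W-T)[:2]))
T2=ray(s,(368)/6+219.5,437/6+184.5,.060);print("tab2",T2,np.arctan2(*(W-T2)[[1,0]]),np.linalg.norm((W-T2)[:2]))
k=K-W;print("knob az",np.arctan2(k[1],k[0]))
print("dev",ray(c,360,228,.08),"putty",ray(c,241,312,.01))
q=monitor.get_state();M=R.from_quat(q["ee_rot"]).as_matrix();print(M.round(4).tolist())
for t in((.5,0,.23),(.451,.347,.23)): print(t,(M.T@(np.array(t)-q["position"])*1000).round(1))
```

```text
W [0.50150333 0.31831639 0.08      ] [0.50117174 0.31871944 0.083     ] [0.49788132 0.32088792 0.082     ]
K [0.45037279 0.34758444 0.121     ] 0.058914774574961463
[np.float64(0.13658194815010166), np.float64(0.14951430642008975), np.float64(0.13098676890058716), np.float64(0.1491715588768271)] [0.4905047  0.32196888 0.006     ]
yaw plate -0.1706643674115452 [np.float64(1.3895023332644738), np.float64(-0.18939195526892705), np.float64(-1.7551617089053473), np.float64(2.9896989089672363)]
tab [0.41574363 0.33434658 0.079     ] yaw -0.18478748293902017 0.08724500929565948
tab2 [0.40908499 0.33691023 0.06      ] -0.19854157439434866 0.09427025090267079
knob az 2.621700888918803
dev [0.53061406 0.07174072 0.08      ] putty [0.30632385 0.39053218 0.01      ]
[[0.916, 0.4012, -0.0003], [0.4012, -0.916, 0.0005], [-0.0, -0.0005, -1.0]]
(0.5, 0, 0.23) [ 458.  -449.2    1.2]
(0.451, 0.347, 0.23) [ 552.4 -786.7    1.4]
```

Call:
{"fn": "apply_moves", "kwargs": {
  "steps": [
    {"delta_pos": [34, -34, 0], "twist": -0.1, "grip": 45},
    {"delta_pos": [68, -68, 0], "twist": -0.2, "grip": 45},
    {"delta_pos": [102, -102, 0], "twist": -0.3, "grip": 45},
    {"delta_pos": [136, -136, 0], "twist": -0.4, "grip": 45},
    {"delta_pos": [170, -170, 0], "twist": -0.5, "grip": 45},
    {"delta_pos": [204, -204, 0], "twist": -0.6, "grip": 45},
    {"delta_pos": [238, -238, 0], "twist": -0.7, "grip": 45},
    {"delta_pos": [272, -272, 0], "twist": -0.8, "grip": 45},
    {"delta_pos": [306, -306, 0], "twist": -0.9, "grip": 45},
    {"delta_pos": [340, -340, 0], "twist": -0.98, "grip": 45}
  ],
  "squeeze": 30
}}

```text
time_s: 1.3
position: [0.4362, -0.1458, 0.2316]
ee_rot: [0.766, 0.643, 0.0, 0.0]
wrist_force: [0.4, 0.1, -0.8]
gripper_width: 0.0449
gripper_force: 0.0
```

```bash
cat > go.py <<'E'
from h import *; import sys
q=monitor.get_state();M=R.from_quat(q["ee_rot"]).as_matrix()
print("yaw",np.arctan2(M[1,0],M[0,0]),q["position"].round(4),"j7",q["joints"][6],q["wrist_force"].round(2))
t=np.array([float(x) for x in sys.argv[1:4]]); print("delta",(M.T@(t-q["position"])*1000).round(1), M.round(3).tolist())
E
python3 go.py .451 .3475 .23
```

```text
yaw 1.3962896954350954 [ 0.4362 -0.1458  0.2316] j7 -0.06562316867605937 [ 0.38  0.13 -0.81]
delta [488.4 -71.1   1.3] [[0.174, 0.985, 0.001], [0.985, -0.174, -0.001], [-0.0, 0.001, -1.0]]
```

Call:
{"fn": "apply_moves", "kwargs": {
  "steps": [
    {"delta_pos": [49, -7, 0], "twist": 0, "grip": 45},
    {"delta_pos": [98, -14, 0], "twist": 0, "grip": 45},
    {"delta_pos": [147, -21, 0], "twist": 0, "grip": 45},
    {"delta_pos": [196, -28, 0], "twist": 0, "grip": 45},
    {"delta_pos": [245, -35, 0], "twist": 0, "grip": 45},
    {"delta_pos": [294, -42, 0], "twist": 0, "grip": 45},
    {"delta_pos": [343, -49, 10], "twist": 0, "grip": 45},
    {"delta_pos": [392, -57, 25], "twist": 0, "grip": 45},
    {"delta_pos": [441, -64, 40], "twist": 0, "grip": 45},
    {"delta_pos": [488, -71, 55], "twist": 0, "grip": 45}
  ]
}}

```text
time_s: 2.3
position: [0.4523, 0.3434, 0.1769]
ee_rot: [0.767, 0.641, 0.0, 0.0]
wrist_force: [0.5, 0.1, 0.5]
gripper_width: 0.045
gripper_force: 0.0
```

Call:
{"fn": "apply_moves", "kwargs": {
  "steps": [
    {"delta_pos": [0, 0, 15], "twist": 0, "grip": 45},
    {"delta_pos": [0, 0, 15], "twist": 0, "grip": 45}
  ]
}}

```text
time_s: 2.5
position: [0.4505, 0.3416, 0.1603]
ee_rot: [0.766, 0.642, -0.002, -0.0]
wrist_force: [-0.3, 0.1, 0.1]
gripper_width: 0.0447
gripper_force: 0.0
```

```bash
python3 go.py .451 .3475 .090
python3 - <<'E'
from h import *
s=eyes.camera("scene");c=eyes.camera("top")
a=cv2.resize(s["img"][165:285,210:330],(480,480));b=cv2.resize(c["img"][200:300,210:310],(480,480))
cv2.imwrite("pics/a1.png",np.hstack([a,b])[:, :800])
E
```

```text
yaw 1.395374233008188 [0.4505 0.3416 0.1603] j7 -1.2112393301201796 [-0.3   0.06  0.06]
delta [ 6.1 -0.3 70.3] [[0.175, 0.985, -0.003], [0.985, -0.175, -0.002], [-0.003, -0.003, -1.0]]
```

View pics/a1.png

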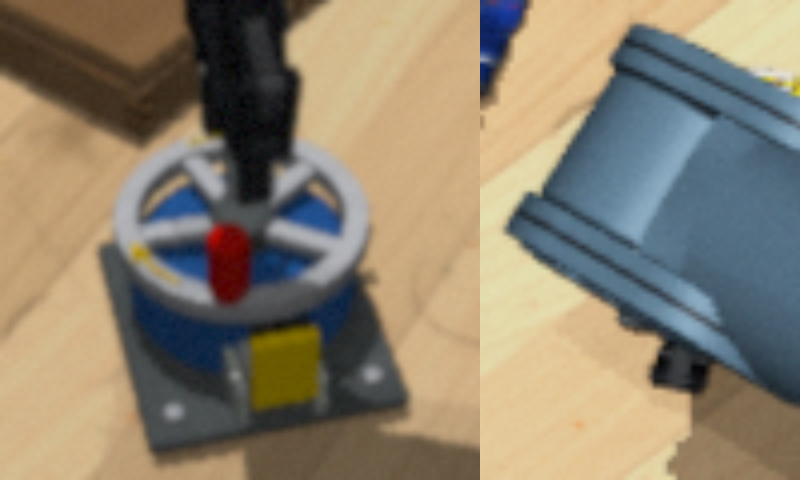

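The fingers are above the wheel, hanging over the knob at crop (228,260). I let the arm settle and check the alignment numerically.

Call:
{"fn": "apply_moves", "kwargs": {
  "steps": [
    {"delta_pos": [0, 0, 0], "twist": 0, "grip": 45},
    {"delta_pos": [0, 0, 0], "twist": 0, "grip": 45}
  ]
}}

```text
time_s: 2.8
position: [0.4531, 0.3406, 0.1634]
ee_rot: [0.768, 0.641, 0.001, 0.0]
wrist_force: [-0.9, 0.3, -0.9]
gripper_width: 0.0451
gripper_force: 0.0
```

```bash
python3 go.py .451 .3475 .090
python3 - <<'E'
from h import *
s=eyes.camera("scene");print(blobs(s,(0,150,80),(8,255,255),1),proj(s,(.451,.3475,.1)))
p=monitor.get_state()["position"]; y=np.array([.985,-.175,0])
for k in(-.03,0,.03):print(((np.array(proj(s,p+k*y))-[210,165])*4).round())
E
```

```text
yaw 1.3908051660012983 [0.4531 0.3406 0.1634] j7 -1.2113107850638425 [-0.89  0.35 -0.85]
delta [ 6.4 -3.4 73.4] [[0.179, 0.984, 0.001], [0.984, -0.179, 0.0], [0.0, 0.001, -1.0]]
[([262, 221, 10, 19, 126], [266.8, 228.9])] (np.float64(267.0243577502226), np.float64(230.20284520364964))
[254. 199.]
[238. 156.]
[224. 116.]
```

Call:
{"fn": "apply_moves", "kwargs": {
  "steps": [
    {"delta_pos": [6, -2, 10], "twist": 0, "grip": 45},
    {"delta_pos": [6, -2, 25], "twist": 0, "grip": 45},
    {"delta_pos": [6, -2, 40], "twist": 0, "grip": 45},
    {"delta_pos": [6, -2, 53], "twist": 0, "grip": 45},
    {"delta_pos": [6, -2, 63], "twist": 0, "grip": 45},
    {"delta_pos": [6, -2, 70], "twist": 0, "grip": 45},
    {"delta_pos": [6, -2, 70], "twist": 0, "grip": 45}
  ]
}}

```text
time_s: 3.55
position: [0.4507, 0.3474, 0.0913]
ee_rot: [0.767, 0.642, -0.001, -0.0]
wrist_force: [1.1, 0.8, -0.2]
gripper_width: 0.0453
gripper_force: 0.0
```

Call:
{"fn": "apply_moves", "kwargs": {
  "steps": [
    {"delta_pos": [0, 0, 0], "twist": 0, "grip": 35},
    {"delta_pos": [0, 0, 0], "twist": 0, "grip": 26},
    {"delta_pos": [0, 0, 0], "twist": 0, "grip": 20},
    {"delta_pos": [0, 0, 0], "twist": 0, "grip": 16},
    {"delta_pos": [0, 0, 0], "twist": 0, "grip": 16},
    {"delta_pos": [0, 0, 0], "twist": 0, "grip": 16}
  ],
  "squeeze": 30
}}

```text
time_s: 4.15
position: [0.4509, 0.3487, 0.0932]
ee_rot: [0.767, 0.642, 0.0, -0.0]
wrist_force: [-2.6, -0.1, 5.5]
gripper_width: 0.0206
gripper_force: 29.5
```

```bash
cat > arc.py <<'E'
from h import *
W=np.array([.5005,.319]); yaw=1.3926
A=np.array([[np.cos(yaw),np.sin(yaw)],[np.sin(yaw),-np.cos(yaw)]])
def pt(a): return W+.0585*np.array([np.cos(a),np.sin(a)])
a0=np.arctan2(.3475-.319,.451-.5005)
if __name__=="__main__":
    print(a0,pt(a0))
    for i in range(14):
        b=.2*i; print("trav",round(b,2),[(A@(pt(a0-b-d)-pt(a0-b))*1000).round(1).tolist() for d in(.04,.08,.12,.16,.2)],"tang",[round(float(x),2) for x in (np.sin(a0-b-.2),-np.cos(a0-b-.2))])
E
python3 arc.py
```

```text
2.619189221873264 [0.44980259 0.34818942]
trav 0.0 [[2.2, 0.8], [4.3, 1.8], [6.5, 2.8], [8.5, 3.8], [10.5, 5.0]] tang [0.66, 0.75]
trav 0.2 [[2.0, 1.3], [3.9, 2.6], [5.8, 4.0], [7.6, 5.5], [9.3, 7.0]] tang [0.8, 0.6]
trav 0.4 [[1.7, 1.6], [3.3, 3.3], [4.9, 5.1], [6.3, 6.9], [7.8, 8.7]] tang [0.9, 0.43]
trav 0.6 [[1.3, 1.9], [2.6, 3.9], [3.8, 5.9], [4.9, 8.0], [5.9, 10.1]] tang [0.97, 0.25]
trav 0.8 [[0.9, 2.1], [1.8, 4.3], [2.5, 6.5], [3.2, 8.8], [3.7, 11.1]] tang [1.0, 0.05]
trav 1.0 [[0.5, 2.3], [0.9, 4.6], [1.2, 6.9], [1.4, 9.2], [1.5, 11.6]] tang [0.99, -0.15]
trav 1.2 [[0.0, 2.3], [-0.1, 4.7], [-0.2, 7.0], [-0.5, 9.3], [-0.9, 11.6]] tang [0.94, -0.34]
trav 1.4 [[-0.4, 2.3], [-1.0, 4.6], [-1.6, 6.8], [-2.3, 9.1], [-3.2, 11.2]] tang [0.85, -0.52]
trav 1.6 [[-0.9, 2.2], [-1.9, 4.3], [-2.9, 6.4], [-4.1, 8.4], [-5.3, 10.4]] tang [0.73, -0.68]
trav 1.8 [[-1.3, 1.9], [-2.7, 3.8], [-4.2, 5.7], [-5.7, 7.4], [-7.3, 9.1]] tang [0.58, -0.81]
trav 2.0 [[-1.7, 1.6], [-3.4, 3.2], [-5.2, 4.7], [-7.0, 6.1], [-9.0, 7.5]] tang [0.41, -0.91]
trav 2.2 [[-2.0, 1.3], [-4.0, 2.5], [-6.0, 3.6], [-8.1, 4.6], [-10.3, 5.6]] tang [0.22, -0.98]
trav 2.4 [[-2.2, 0.9], [-4.4, 1.6], [-6.6, 2.3], [-8.9, 2.9], [-11.2, 3.4]] tang [0.02, -1.0]
trav 2.6 [[-2.3, 0.4], [-4.6, 0.7], [-6.9, 1.0], [-9.3, 1.1], [-11.6, 1.1]] tang [-0.18, -0.98]
```

Call:
{"fn": "apply_moves", "kwargs": {
  "steps": [
    {"delta_pos": [2.2, 0.8, -2], "twist": 0, "grip": 16},
    {"delta_pos": [4.3, 1.8, -2], "twist": 0, "grip": 16},
    {"delta_pos": [6.5, 2.8, -2], "twist": 0, "grip": 16},
    {"delta_pos": [8.5, 3.8, -2], "twist": 0, "grip": 16},
    {"delta_pos": [10.5, 5, -2], "twist": 0, "grip": 16}
  ]
}}

```text
time_s: 4.65
position: [0.457, 0.357, 0.0935]
ee_rot: [0.767, 0.642, -0.001, -0.0]
wrist_force: [-4.5, 1.3, -10.8]
gripper_width: 0.0204
gripper_force: 30.4
```

Call:
{"fn": "apply_moves", "kwargs": {
  "steps": [
    {"delta_pos": [2, 1.3, 1], "twist": 0, "grip": 16},
    {"delta_pos": [3.9, 2.6, 1.3], "twist": 0, "grip": 16},
    {"delta_pos": [5.8, 4, 1.3], "twist": 0, "grip": 16},
    {"delta_pos": [7.6, 5.5, 1.3], "twist": 0, "grip": 16},
    {"delta_pos": [9.3, 7, 1.3], "twist": 0, "grip": 16}
  ]
}}

```text
time_s: 5.15
position: [0.4666, 0.366, 0.0934]
ee_rot: [0.767, 0.642, 0.0, -0.0]
wrist_force: [-4.7, 2.0, -3.5]
gripper_width: 0.0208
gripper_force: 31.1
```

Call:
{"fn": "apply_moves", "kwargs": {
  "steps": [
    {"delta_pos": [1.7, 1.6, 0.4], "twist": 0, "grip": 16},
    {"delta_pos": [3.3, 3.3, 0.4], "twist": 0, "grip": 16},
    {"delta_pos": [4.9, 5.1, 0.4], "twist": 0, "grip": 16},
    {"delta_pos": [6.3, 6.9, 0.4], "twist": 0, "grip": 16},
    {"delta_pos": [7.8, 8.7, 0.4], "twist": 0, "grip": 16}
  ]
}}

```text
time_s: 5.65
position: [0.4771, 0.3721, 0.0933]
ee_rot: [0.767, 0.642, 0.001, -0.0]
wrist_force: [-4.4, 2.1, 0.5]
gripper_width: 0.0208
gripper_force: 31.5
```

Call:
{"fn": "apply_moves", "kwargs": {
  "steps": [
    {"delta_pos": [1.3, 1.9, 0], "twist": 0, "grip": 16},
    {"delta_pos": [2.6, 3.9, 0], "twist": 0, "grip": 16},
    {"delta_pos": [3.8, 5.9, 0], "twist": 0, "grip": 16},
    {"delta_pos": [4.9, 8.0, 0], "twist": 0, "grip": 16},
    {"delta_pos": [5.9, 10.1, 0], "twist": 0, "grip": 16}
  ]
}}

```text
time_s: 6.15
position: [0.4882, 0.3759, 0.0932]
ee_rot: [0.767, 0.641, 0.001, -0.0]
wrist_force: [-3.3, 1.7, 4.8]
gripper_width: 0.0204
gripper_force: 32.0
```

Call:
{"fn": "apply_moves", "kwargs": {
  "steps": [
    {"delta_pos": [0.9, 2.1, -0.4], "twist": 0, "grip": 16},
    {"delta_pos": [1.8, 4.3, -0.4], "twist": 0, "grip": 16},
    {"delta_pos": [2.5, 6.5, -0.4], "twist": 0, "grip": 16},
    {"delta_pos": [3.2, 8.8, -0.4], "twist": 0, "grip": 16},
    {"delta_pos": [3.7, 11.1, -0.4], "twist": 0, "grip": 16}
  ]
}}

```text
time_s: 6.65
position: [0.4989, 0.3773, 0.0933]
ee_rot: [0.767, 0.642, -0.0, -0.0]
wrist_force: [-6.2, 2.9, 6.3]
gripper_width: 0.0203
gripper_force: 32.1
```

Call:
{"fn": "apply_moves", "kwargs": {
  "steps": [
    {"delta_pos": [0.3, 1.2, -0.4], "twist": 0, "grip": 16},
    {"delta_pos": [0.5, 2.3, -0.8], "twist": 0, "grip": 16},
    {"delta_pos": [0.7, 3.4, -0.8], "twist": 0, "grip": 16},
    {"delta_pos": [0.9, 4.6, -0.8], "twist": 0, "grip": 16},
    {"delta_pos": [1.1, 5.7, -0.8], "twist": 0, "grip": 16}
  ]
}}

```text
time_s: 7.15
position: [0.5026, 0.3774, 0.0933]
ee_rot: [0.767, 0.642, -0.002, -0.001]
wrist_force: [-7.8, 2.8, 4.0]
gripper_width: 0.0209
gripper_force: 31.9
```

Call:
{"fn": "apply_moves", "kwargs": {
  "steps": [
    {"delta_pos": [0.1, 1.2, 0], "twist": 0, "grip": 16},
    {"delta_pos": [0.2, 2.3, -0.3], "twist": 0, "grip": 16},
    {"delta_pos": [0.3, 3.5, -0.3], "twist": 0, "grip": 16},
    {"delta_pos": [0.4, 4.7, -0.3], "twist": 0, "grip": 16},
    {"delta_pos": [0.4, 5.9, -0.3], "twist": 0, "grip": 16}
  ]
}}

```text
time_s: 7.65
position: [0.5089, 0.3768, 0.0933]
ee_rot: [0.767, 0.642, -0.001, -0.001]
wrist_force: [-6.5, 5.5, 0.0]
gripper_width: 0.0203
gripper_force: 31.5
```

Call:
{"fn": "apply_moves", "kwargs": {
  "steps": [
    {"delta_pos": [0.2, 1.2, 0], "twist": 0, "grip": 16},
    {"delta_pos": [0.4, 2.3, 0], "twist": 0, "grip": 16},
    {"delta_pos": [0.4, 3.5, 0], "twist": 0, "grip": 16},
    {"delta_pos": [0.4, 4.7, 0], "twist": 0, "grip": 16},
    {"delta_pos": [0.4, 5.8, 0], "twist": 0, "grip": 16}
  ]
}}

```text
time_s: 8.15
position: [0.5163, 0.3754, 0.0934]
ee_rot: [0.767, 0.641, -0.001, -0.0]
wrist_force: [-2.3, 4.2, -2.4]
gripper_width: 0.0203
gripper_force: 31.2
```

Call:
{"fn": "apply_moves", "kwargs": {
  "steps": [
    {"delta_pos": [-0.1, 1.2, 0.2], "twist": 0, "grip": 16},
    {"delta_pos": [-0.2, 2.3, 0.2], "twist": 0, "grip": 16},
    {"delta_pos": [-0.3, 3.5, 0.2], "twist": 0, "grip": 16},
    {"delta_pos": [-0.5, 4.7, 0.2], "twist": 0, "grip": 16},
    {"delta_pos": [-0.7, 5.8, 0.2], "twist": 0, "grip": 16}
  ]
}}

```text
time_s: 8.65
position: [0.5226, 0.3733, 0.0935]
ee_rot: [0.767, 0.641, -0.0, 0.0]
wrist_force: [1.2, 3.6, -9.3]
gripper_width: 0.0201
gripper_force: 30.6
```

Call:
{"fn": "apply_moves", "kwargs": {
  "steps": [
    {"delta_pos": [-0.4, 2.3, 0.5], "twist": 0, "grip": 16},
    {"delta_pos": [-1.0, 4.6, 0.8], "twist": 0, "grip": 16},
    {"delta_pos": [-1.6, 6.8, 0.8], "twist": 0, "grip": 16},
    {"delta_pos": [-2.3, 9.1, 0.8], "twist": 0, "grip": 16},
    {"delta_pos": [-3.2, 11.2, 0.8], "twist": 0, "grip": 16}
  ]
}}

```text
time_s: 9.15
position: [0.5338, 0.3675, 0.0934]
ee_rot: [0.768, 0.641, -0.0, 0.001]
wrist_force: [2.8, -3.7, -2.2]
gripper_width: 0.0209
gripper_force: 31.2
```

Call:
{"fn": "apply_moves", "kwargs": {
  "steps": [
    {"delta_pos": [-0.4, 1.1, 0.2], "twist": 0, "grip": 16},
    {"delta_pos": [-0.9, 2.2, 0.2], "twist": 0, "grip": 16},
    {"delta_pos": [-1.4, 3.3, 0.2], "twist": 0, "grip": 16},
    {"delta_pos": [-1.9, 4.3, 0.2], "twist": 0, "grip": 16},
    {"delta_pos": [-2.4, 5.4, 0.2], "twist": 0, "grip": 16}
  ]
}}

```text
time_s: 9.65
position: [0.5386, 0.3639, 0.0933]
ee_rot: [0.768, 0.641, -0.0, 0.001]
wrist_force: [2.9, -5.9, 1.2]
gripper_width: 0.0208
gripper_force: 31.5
```

Call:
{"fn": "apply_moves", "kwargs": {
  "steps": [
    {"delta_pos": [-0.6, 1.0, 0], "twist": 0, "grip": 16},
    {"delta_pos": [-1.1, 2.1, 0], "twist": 0, "grip": 16},
    {"delta_pos": [-1.7, 3.1, 0], "twist": 0, "grip": 16},
    {"delta_pos": [-2.3, 4.0, 0], "twist": 0, "grip": 16},
    {"delta_pos": [-2.9, 5.0, 0], "twist": 0, "grip": 16}
  ]
}}

```text
time_s: 10.15
position: [0.5408, 0.3623, 0.0933]
ee_rot: [0.767, 0.642, -0.001, -0.001]
wrist_force: [-2.5, -4.3, 4.6]
gripper_width: 0.0206
gripper_force: 31.9
```

Call:
{"fn": "apply_moves", "kwargs": {
  "steps": [
    {"delta_pos": [-0.8, 0.7, 0], "twist": 0, "grip": 16},
    {"delta_pos": [-1.5, 1.5, -0.4], "twist": 0, "grip": 16},
    {"delta_pos": [-2.1, 2.3, -0.4], "twist": 0, "grip": 16},
    {"delta_pos": [-2.1, 2.3, -0.4], "twist": 0, "grip": 16}
  ]
}}

```text
time_s: 10.55
position: [0.543, 0.36, 0.0933]
ee_rot: [0.767, 0.642, -0.0, -0.001]
wrist_force: [-4.0, -2.4, 2.4]
gripper_width: 0.0204
gripper_force: 31.7
```

Call:
{"fn": "apply_moves", "kwargs": {
  "steps": [
    {"delta_pos": [-0.7, 0.8, 0], "twist": 0, "grip": 16},
    {"delta_pos": [-1.4, 1.5, -0.2], "twist": 0, "grip": 16},
    {"delta_pos": [-2.1, 2.3, -0.2], "twist": 0, "grip": 16}
  ]
}}

```text
time_s: 10.85
position: [0.5456, 0.3571, 0.0934]
ee_rot: [0.767, 0.642, 0.0, -0.0]
wrist_force: [-3.1, 0.6, -2.1]
gripper_width: 0.0208
gripper_force: 31.3
```

The force fell from the peak, turned to a forward pull, and is now back to plain drag, so the wheel is in the slack spot. I let go and rise.

Call:
{"fn": "apply_moves", "kwargs": {
  "steps": [
    {"delta_pos": [0, 0, 0], "twist": 0, "grip": 24},
    {"delta_pos": [0, 0, 0], "twist": 0, "grip": 30},
    {"delta_pos": [0, 0, 0], "twist": 0, "grip": 40},
    {"delta_pos": [0, 0, 0], "twist": 0, "grip": 45},
    {"delta_pos": [0, 0, -10], "twist": 0, "grip": 45},
    {"delta_pos": [0, 0, -30], "twist": 0, "grip": 45},
    {"delta_pos": [0, 0, -60], "twist": 0, "grip": 45},
    {"delta_pos": [0, 0, -90], "twist": 0, "grip": 45},
    {"delta_pos": [-10, -30, -90], "twist": 0, "grip": 20},
    {"delta_pos": [-20, -70, -90], "twist": 0, "grip": 0}
  ]
}}

```text
time_s: 11.85
position: [0.4748, 0.3497, 0.1855]
ee_rot: [0.768, 0.64, 0.002, 0.0]
wrist_force: [-0.2, 0.3, 0.1]
gripper_width: 0.0168
gripper_force: 0.0
```

```bash
python3 - <<'E'
from h import *
W=np.array([.5005,.319]);d=np.array([np.cos(-.185),np.sin(-.185)]);print(W-.097*d, W-.145*d)
s=eyes.camera("scene");print(blobs(s,(0,150,80),(8,255,255),2))
cv2.imwrite("pics/a2.png",cv2.resize(s["img"][165:285,200:340],(700,600)))
E
python3 go.py .358 .3457 .18
```

```text
[0.40515518 0.33684281] [0.35797424 0.34567225]
[([239, 191, 11, 19, 145], [243.9, 199.2]), ([370, 153, 4, 2, 7], [371.3, 153.6])]
yaw 1.3976621963526956 [0.4646 0.3497 0.1841] j7 -1.1868845485529296 [-7.6  -0.74 -0.57]
delta [ -22.3 -104.3    4.6] [[0.172, 0.985, -0.005], [0.985, -0.172, -0.002], [-0.003, -0.004, -1.0]]
```

View pics/a2.png

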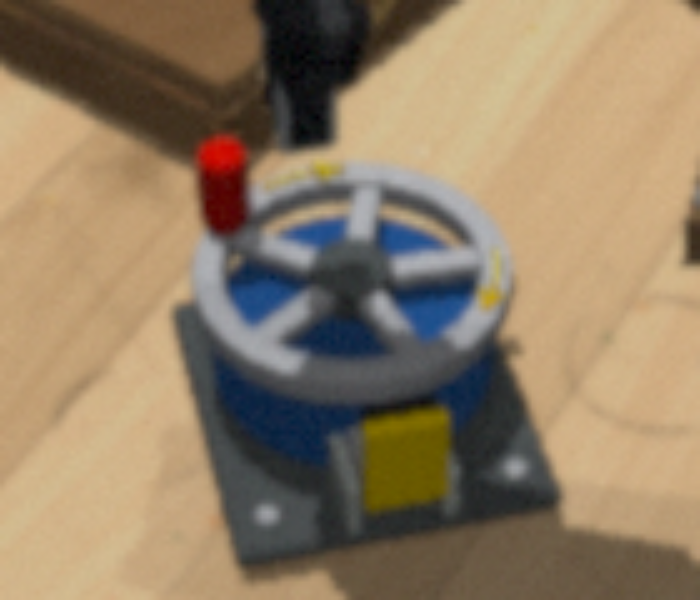

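The knob now stands at crop (222,185), about 1.9 rad on, and the tab is clear at crop (405,455).

Call:
{"fn": "apply_moves", "kwargs": {
  "steps": [
    {"delta_pos": [-5, -25, 0], "twist": 0, "grip": 0},
    {"delta_pos": [-10, -50, 0], "twist": 0, "grip": 0},
    {"delta_pos": [-16, -75, 0], "twist": 0, "grip": 0},
    {"delta_pos": [-20, -97, 0], "twist": 0, "grip": 0},
    {"delta_pos": [-20, -97, 0], "twist": 0, "grip": 0},
    {"delta_pos": [-20, -97, 0], "twist": 0, "grip": 0}
  ]
}}

```text
time_s: 12.5
position: [0.3747, 0.3475, 0.1844]
ee_rot: [0.767, 0.642, 0.001, 0.0]
wrist_force: [0.3, -0.1, -0.0]
gripper_width: -0.0003
gripper_force: 0.0
```

```bash
python3 - <<'E'
from h import *
s=eyes.camera("scene");k=ray(s,243.9,199.2,.102)[:2];print("knob",k,np.arctan2(*(k-[.5005,.319])[::-1]))
print("tab",blobs(s,(22,120,60),(35,255,255),1))
E
python3 go.py .358 .3457 .063
```

```text
knob [0.55197699 0.35622291] 0.6260603346628583
tab [([272, 246, 18, 22, 333], [280.7, 256.0])]
yaw 1.3924492422755095 [0.3753 0.3474 0.1842] j7 -1.3016610639939292 [0.21 0.4  0.14]
delta [ -4.8 -16.8 121.2] [[0.177, 0.984, 0.001], [0.984, -0.177, 0.001], [0.001, 0.001, -1.0]]
```

Call:
{"fn": "apply_moves", "kwargs": {
  "steps": [
    {"delta_pos": [-3, -10, 10], "twist": 0, "grip": 0},
    {"delta_pos": [-5, -17, 30], "twist": 0, "grip": 0},
    {"delta_pos": [-5, -17, 55], "twist": 0, "grip": 0},
    {"delta_pos": [-5, -17, 80], "twist": 0, "grip": 0},
    {"delta_pos": [-5, -17, 100], "twist": 0, "grip": 0},
    {"delta_pos": [-5, -17, 115], "twist": 0, "grip": 0},
    {"delta_pos": [-5, -17, 121], "twist": 0, "grip": 0},
    {"delta_pos": [-5, -17, 121], "twist": 0, "grip": 0},
    {"delta_pos": [-5, -17, 121], "twist": 0, "grip": 0}
  ]
}}

```text
time_s: 13.45
position: [0.3569, 0.3457, 0.0632]
ee_rot: [0.767, 0.641, 0.0, -0.0]
wrist_force: [0.3, 0.8, -0.4]
gripper_width: -0.0001
gripper_force: 0.0
```

```bash
python3 go.py .39 .3397 .063
python3 - <<'E'
from h import *
c=eyes.camera("top");s=eyes.camera("scene")
print(blobs(c,(0,150,80),(8,255,255),2))
a=cv2.resize(s["img"][185:305,220:320],(400,480));b=cv2.resize(c["img"][200:300,210:310],(400,480))
cv2.imwrite("pics/a3.png",np.hstack([a,b]))
E
```

```text
yaw 1.392736556875861 [0.3569 0.3457 0.0632] j7 -1.4705278919214424 [ 0.26  0.8  -0.42]
delta [-0.  33.6  0.2] [[0.177, 0.984, 0.001], [0.984, -0.177, 0.001], [0.001, 0.0, -1.0]]
[([249, 216, 8, 8, 51], [252.3, 219.6]), ([373, 210, 5, 4, 11], [374.6, 211.7])]
```

View pics/a3.png

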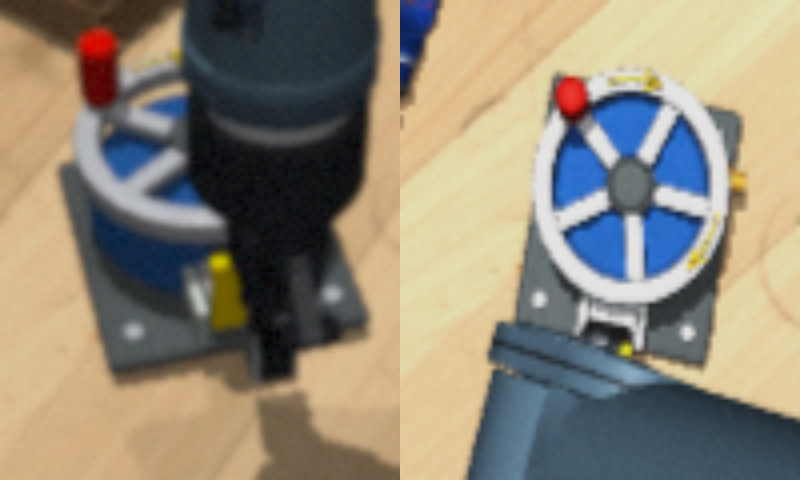

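The top view shows the knob at image (252,220), roughly level with its release spot. The fingers stand in front of the tab. I approach the tab slowly.

Call:
{"fn": "apply_moves", "kwargs": {
  "steps": [
    {"delta_pos": [0, 5, 0], "twist": 0, "grip": 0},
    {"delta_pos": [0, 10, 0], "twist": 0, "grip": 0},
    {"delta_pos": [0, 15, 0], "twist": 0, "grip": 0},
    {"delta_pos": [0, 20, 0], "twist": 0, "grip": 0},
    {"delta_pos": [0, 24, 0], "twist": 0, "grip": 0},
    {"delta_pos": [0, 27, 0], "twist": 0, "grip": 0},
    {"delta_pos": [0, 30, 0], "twist": 0, "grip": 0}
  ]
}}

```text
time_s: 14.25
position: [0.3864, 0.3399, 0.0626]
ee_rot: [0.767, 0.641, -0.0, -0.0]
wrist_force: [-0.2, 0.4, -0.0]
gripper_width: -0.0002
gripper_force: 0.0
```

Run:
```python
from h import *
c=eyes.camera("top");k=ray(c,252.3,219.6,.118)[:2];d=k-[.5005,.319];print(k,np.linalg.norm(d),"trav",2.619-np.arctan2(d[1],d[0]))
```

```text
[0.54601623 0.35766307] 0.05972068531663139 trav 1.9148342304250874
```

Call:
{"fn": "apply_moves", "kwargs": {
  "steps": [
    {"delta_pos": [0, 2, 0], "twist": 0, "grip": 0},
    {"delta_pos": [0, 4, 0], "twist": 0, "grip": 0},
    {"delta_pos": [0, 6, 0], "twist": 0, "grip": 0},
    {"delta_pos": [0, 8, 0], "twist": 0, "grip": 0}
  ]
}}

```text
time_s: 14.7
position: [0.3941, 0.3385, 0.0627]
ee_rot: [0.767, 0.642, -0.0, 0.0]
wrist_force: [0.0, -0.3, -0.2]
gripper_width: -0.0002
gripper_force: 0.0
```

Call:
{"fn": "apply_moves", "kwargs": {
  "steps": [
    {"delta_pos": [0, 1.5, 0], "twist": 0, "grip": 0},
    {"delta_pos": [0, 3, 0], "twist": 0, "grip": 0},
    {"delta_pos": [0, 4.5, 0], "twist": 0, "grip": 0},
    {"delta_pos": [0, 6, 0], "twist": 0, "grip": 0}
  ]
}}

```text
time_s: 15.1
position: [0.3992, 0.3376, 0.0626]
ee_rot: [0.767, 0.642, -0.0, -0.0]
wrist_force: [-3.9, -0.4, 2.3]
gripper_width: -0.0002
gripper_force: 2.1
```

Call:
{"fn": "apply_moves", "kwargs": {
  "steps": [
    {"delta_pos": [0, 1, 0], "twist": 0, "grip": 0},
    {"delta_pos": [0, 2, 0], "twist": 0, "grip": 0},
    {"delta_pos": [0, 3, 0], "twist": 0, "grip": 0},
    {"delta_pos": [0, 4, 0], "twist": 0, "grip": 0},
    {"delta_pos": [0, 5, 0], "twist": 0, "grip": 0}
  ]
}}

```text
time_s: 15.6
position: [0.4049, 0.3366, 0.0626]
ee_rot: [0.767, 0.641, -0.0, -0.0]
wrist_force: [-3.1, 0.4, 1.7]
gripper_width: -0.0003
gripper_force: 2.1
```

Call:
{"fn": "apply_moves", "kwargs": {
  "steps": [
    {"delta_pos": [0, 1, 0], "twist": 0, "grip": 0},
    {"delta_pos": [0, 2, 0], "twist": 0, "grip": 0},
    {"delta_pos": [0, 3, 0], "twist": 0, "grip": 0}
  ]
}}

```text
time_s: 15.9
position: [0.4064, 0.3363, 0.0626]
ee_rot: [0.767, 0.642, -0.001, -0.001]
wrist_force: [-10.7, 0.9, 5.9]
gripper_width: -0.0005
gripper_force: 5.0
```

Call:
{"fn": "apply_moves", "kwargs": {
  "steps": [
    {"delta_pos": [0, 0.5, 0], "twist": 0, "grip": 0},
    {"delta_pos": [0, 1, 0], "twist": 0, "grip": 0},
    {"delta_pos": [0, 1, 0], "twist": 0, "grip": 0}
  ]
}}

```text
time_s: 16.2
position: [0.4064, 0.3363, 0.0626]
ee_rot: [0.767, 0.642, -0.001, -0.001]
wrist_force: [-10.1, 0.8, 5.6]
gripper_width: -0.0003
gripper_force: 5.3
```

Call:
{"fn": "apply_moves", "kwargs": {
  "steps": [
    {"delta_pos": [0, 0.7, 0], "twist": 0, "grip": 0},
    {"delta_pos": [0, 1.4, 0], "twist": 0, "grip": 0},
    {"delta_pos": [0, 1.4, 0], "twist": 0, "grip": 0}
  ]
}}

```text
time_s: 16.5
position: [0.4065, 0.3363, 0.0626]
ee_rot: [0.766, 0.642, -0.002, -0.001]
wrist_force: [-13.6, 0.2, 8.5]
gripper_width: 0.0
gripper_force: 7.0
```

The tab is firmly at its stop: the force rises and it no longer moves. I back off and retreat upward.

Call:
{"fn": "apply_moves", "kwargs": {
  "steps": [
    {"delta_pos": [0, -3, 0], "twist": 0, "grip": 0},
    {"delta_pos": [0, -10, 0], "twist": 0, "grip": 0},
    {"delta_pos": [0, -25, 0], "twist": 0, "grip": 0},
    {"delta_pos": [0, -45, 0], "twist": 0, "grip": 0},
    {"delta_pos": [0, -50, -30], "twist": 0, "grip": 0},
    {"delta_pos": [0, -50, -70], "twist": 0, "grip": 0},
    {"delta_pos": [0, -50, -110], "twist": 0, "grip": 0},
    {"delta_pos": [-40, -50, -130], "twist": 0, "grip": 0},
    {"delta_pos": [-80, -40, -130], "twist": 0, "grip": 0},
    {"delta_pos": [-120, -30, -130], "twist": 0, "grip": 0}
  ]
}}

```text
time_s: 17.5
position: [0.3593, 0.2218, 0.1934]
ee_rot: [0.767, 0.642, 0.001, 0.001]
wrist_force: [2.2, -0.6, 0.3]
gripper_width: 0.0001
gripper_force: 0.0
```

Call:
{"fn": "apply_moves", "kwargs": {
  "steps": [
    {"delta_pos": [-40, 5, 0], "twist": 0, "grip": 0},
    {"delta_pos": [-80, 10, 0], "twist": 0, "grip": 0},
    {"delta_pos": [-120, 15, 0], "twist": 0, "grip": 0},
    {"delta_pos": [-120, 15, 0], "twist": 0, "grip": 0},
    {"delta_pos": [-120, 15, 0], "twist": 0, "grip": 0}
  ]
}}

```text
time_s: 18.0
position: [0.353, 0.1016, 0.1928]
ee_rot: [0.768, 0.641, 0.0, 0.001]
wrist_force: [0.1, 0.2, 0.1]
gripper_width: 0.0003
gripper_force: 0.0
```

Run:
```python
from h import *
c=eyes.camera("top");s=eyes.camera("scene")
r=blobs(c,(0,150,80),(8,255,255),2);print(r);k=ray(c,*r[0][1],.118)[:2];d=k-[.5005,.319];print("trav",2.619-np.arctan2(d[1],d[0]))
print("tab",blobs(s,(22,120,60),(35,255,255),1),blobs(c,(22,120,100),(35,255,255),6))
a=cv2.resize(s["img"][185:285,220:320],(400,400));b=cv2.resize(c["img"][200:300,210:310],(400,400))
cv2.imwrite("pics/a4.png",np.hstack([a,b]));print(monitor.get_state()["wrist_force"])
```

```text
[([249, 216, 8, 8, 51], [252.4, 219.5]), ([373, 210, 5, 4, 12], [374.8, 211.8])]
trav 1.9209329548689777
tab [([271, 242, 18, 22, 326], [279.4, 251.9])] [([56, 268, 16, 14, 129], [63.1, 275.3]), ([20, 300, 14, 12, 77], [26.3, 305.4]), ([256, 266, 13, 5, 42], [262.0, 267.7]), ([79, 293, 12, 6, 33], [84.5, 295.7]), ([72, 278, 5, 7, 24], [73.9, 281.2]), ([20, 410, 8, 5, 23], [23.0, 411.9])]
[ 0.49443707 -0.18453457 -0.14905294]
```

View pics/a4.png

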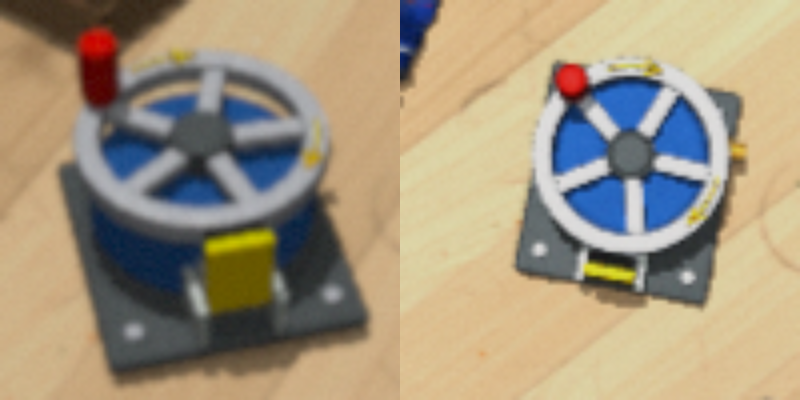

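The tab is in against the rim: it moved about 4 px, or 11 mm. The wheel has not moved since I let go, and everything is clear.

```bash
python3 -c "
from workcell import bot
print(bot.sign_off())"
```

```text
the job is handed in; nothing more can be done
None
```

I turned the wheel over its peak and left it in the slack spot (by force readings, confirmed unmoved in the final pictures), pushed the brake tab in to its stop, backed the arm clear and handed the job in; no verdict came back.

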